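Load the specimen board and hold it out over the anvil

TASK

Put the three specimens (round mount, steel bar, tube section) onto the floor of the board's shallow tray, side by side, while the board still sits on its stage; then slide the loaded board, which has a grip post, straight outward on the stage, without lifting it off, until its outer edge is level with the pointer. It would tip there under its load, so the job finishes with the gripper still holding it, flat on the stage and clear of the anvil and pointer, with nothing let go. Leave the other things on the bench alone.

Things in the scene. Friction and masses are not known exactly. Their poses are not given: they have to be found in the camera images.
- stage: Fixed raised stage: black top 110 x 300 mm (local x, y), 14 mm thick, its flat upper face 60 mm above the bench, on a narrower white block. Origin at the centre of its underside on the bench; local +y points outward (the slide direction, roughly world +y), z up. Yawed by up to 0.15 rad.
- stage_lip (a point): Middle of the outer upper edge of the stage: local (0, +150, 60) mm of the stage, same axes.
- anvil: Fixed anvil beyond the stage's outer end, axes parallel to the stage's: black base 140 x 100 x 10 mm, on it a round foot and a steel disc 38 mm across, its top 40 mm above the bench (20 mm below the board), and at the +x side a thin steel post with a pointer. Origin under the disc's centre, on the bench, on the stage's centre line.
- mark (a point): Tip of the pointer, local (58, 61, 70.5) mm of the anvil; axes as the stage's. The pointer is a 5 mm thick steel finger along local x, pointing to -x at the board's path. The board's outer edge must come level with it along local y; that is 145 to 175 mm beyond the stage lip.
- board: Loose aluminium board 90 x 290 x 8 mm (local x, y, z), about 0.5 kg, flat on the stage, outer end 10 mm short of to 20 mm beyond the stage lip. Origin at the centre of its underside; local +y outward. Outer half: a tray with walls 10 mm high; near the inner end: the grip post. Loaded, it balances about 113 to 125 mm from its outer edge; any farther over the lip it tips unless held.
- board_edge (a point): Middle of the board's outer end face: local (0, +145, 4) mm of the board.
- grip_post (a point): Centre of the top of the grip post: a black upright square post fixed to the board, 20 x 20 mm (sides along the board's axes), top 45 mm above the board's upper face; local (0, -118, 53) mm of the board.
- tray (a point): Centre of the tray's floor (the board's upper face): local (0, +74, 8) mm of the board; same axes. Inside the tray measures 82 mm (x) by 130 mm (y), walls 10 mm high.
- mount: Round resin specimen mount: black upright cylinder, 30 mm diameter, 28 mm high, 0.05 kg, with a small steel inset in its top. Origin at the centre of its underside, z up.
- bar: Steel bar offcut, 34 mm (local x) by 24 mm (local y) by 26 mm high, about 0.15 kg. Origin at the centre of its underside.
- tube: Steel tube section standing on end: ring 32 mm outside and 20 mm inside diameter, 26 mm high, about 0.1 kg. Origin at the centre of its underside, z up.
- jar: Bystander: small amber jar, 52 mm diameter, 85 mm high, on the far side of the bench. Origin at the centre of its underside.
- weight: Bystander: brass weight with a knob, 38 mm diameter, 47 mm high. Origin at the centre of its underside.
- spanner: Bystander: 140 mm spanner lying flat near the robot, along its local x. Origin underneath its middle.
There are look-alikes about, which are no part of the job. Leave any blue or green look-alike of the mount alone. Leave any green look-alike of the tube alone.

How it is judged:
On the way:
1. all three specimens lie on the tray's floor, released, while the board still sits on the stage (outer edge less than 60 mm beyond the lip) (x of mount in the frame of tray between -0.042 and 0.042 m and y of mount in the frame of tray between -0.066 and 0.066 m and z of mount in the frame of tray between -0.004 and 0.022 m and x of bar in the frame of tray between -0.042 and 0.042 m and y of bar in the frame of tray between -0.066 and 0.066 m and z of bar in the frame of tray between -0.004 and 0.022 m and x of tube in the frame of tray between -0.042 and 0.042 m and y of tube in the frame of tray between -0.066 and 0.066 m and z of tube in the frame of tray between -0.004 and 0.022 m and z of board in the frame of stage between 0.055 and 0.065 m and y of board_edge in the frame of stage_lip below 0.06 m and contact force between the fingers and mount below 0.2 N and contact force between the fingers and bar below 0.2 N and contact force between the fingers and tube below 0.2 N), for 0.2 s.
At the end, for the whole second after the job is handed in: Outer edge within 6 mm of the pointer; board still and flat on the stage (tilt under 2 deg), 12 mm and 0.1 rad off its line at most, pressing on the stage over 1 N, held by the fingers over 2 N, off the anvil; all three specimens on the tray floor, not touched by the fingers (x of mount in the frame of tray between -0.042 and 0.042 m and y of mount in the frame of tray between -0.066 and 0.066 m and z of mount in the frame of tray between -0.004 and 0.022 m and x of bar in the frame of tray between -0.042 and 0.042 m and y of bar in the frame of tray between -0.066 and 0.066 m and z of bar in the frame of tray between -0.004 and 0.022 m and x of tube in the frame of tray between -0.042 and 0.042 m and y of tube in the frame of tray between -0.066 and 0.066 m and z of tube in the frame of tray between -0.004 and 0.022 m and y of board_edge in the frame of mark between -0.006 and 0.006 m and x of board in the frame of stage between -0.012 and 0.012 m and angle between the y axis of board and the y axis of stage, either way round below 0.1 rad and angle between board's own z axis and vertical below 0.035 rad and contact force between the fingers and board above 2 N and contact force between board and stage above 1 N and contact force between board and anvil below 0.2 N and linear speed of board below 0.02 m/s and linear speed of each of mount, bar, tube below 0.03 m/s and contact force between the fingers and mount below 0.2 N and contact force between the fingers and bar below 0.2 N and contact force between the fingers and tube below 0.2 N); the arm keeps its last pose, push and grip.
It fails at once if the board is lifted more than 15 mm off the stage (z of board in the frame of stage above 0.075 m).
It fails at once if the board touches the anvil or the pointer (contact force between board and anvil above 1 N).
It fails at once if the jar, weight or spanner is moved by more than 30 mm (distance of any of jar, weight, spanner from where it was at the start of the episode above 0.03 m).
It also fails if it takes over 72 s, if anything falls off the work surface, if the arm or the gripper's body presses on something with over 40 N, if the wrist force passes 120 N, or if a joint passes its speed limit or range.

ROBOT

A 6-joint arm with a two-finger parallel gripper is mounted at the origin on the work surface. World frame = base frame: x ahead of the robot, y to its left, z up, the work surface at z = 0. Lengths are in m, angles in rad, forces in N, time in s.
With the tool pointing down it reaches from about 0.275 to 0.875 m from the base axis. Payload 12.5 kg.
Tool frame: the origin (TCP) lies on the centre line of the jaws, within the pads' length; the fingertips stand 17 mm ahead of it and the grasp point (between the pads) lies 2 mm behind it; z points along the fingers, y is the line along which they close (so a half turn about z gives the same grasp; the last joint's range is limited). The gripper opens to 85 mm and grips with 20 to 120 N. Pads are 22 mm wide; open, the fingers measure 114 mm over their backs; the gripper's body (76 mm by 85 mm) begins 54 mm behind the grasp point. The pads swing forward as they close: fully open they stand 13 mm farther back than shut.
Start: joints at [-1.237, 0.351, 1.652, -0, 1.139, -0.085], TCP at [0.224, -0.502, 0.224] pointing down, gripper open.
Joint ranges: [-2.75, 2.75], [-0.79, 2.1], [0.01, 2.65], [-1.57, 4.71], [0.07, 3.14], [-2.87, 2.87]. Speed limits (rad/s): [2.22, 2.22, 2.79, 3.14, 3.14, 3.14].

INTERFACE

Orientations are given as a unit quaternion [x, y, z, w].
In Python, from bench import robot gives the robot as it stands.
- The arm moves only by the tool servo_tool, never from a script. Its argument "series" is a list of rows, each a list of 5 numbers: the opening, from 0 (shut) to 1 (fully open), then the shift along the world's x, y, z in units of 50 mm (1.0 is 50 mm), then the turn about the world's z in units of 5 degrees (1.0 is 5 degrees). A call has 1 to 8 rows; each row is the pose to reach, as a shift and turn from the pose commanded when the call began; what a row does not reach only later rows make up. A row lasts 1/8 s, in which the tool goes at most 62.5 mm and 10.7 degrees, less where a joint would pass 70% of its speed; a pose out of reach is approached as far as the arm can. A call with a gripper value outside its range is refused whole. The fingers move at their own pace and stop on an object; "force" is the grip in N (left out, the last holds). Time passes only in rows, so rows that repeat a pose let the fingers close. It gives the time, the measured TCP pose, the force, the opening and the grip force at its end, in the units of the state.
- robot.observe(): the state, without advancing time (a new reading comes with each control period).
- robot.capture(name): name is "side" or "top"; returns the picture (480x640x3 uint8, red, green, blue); there is no depth.
- robot.get_calibration(name): a dict with "fx", "fy", "cx", "cy" (pixels), "distortion" ([k1, k2, p1, p2, k3] as OpenCV has them; the pictures are not rectified), "cam_to_world" (4x4, takes a point from camera to world coordinates). Camera axes: x right, y up, looking along -z (the intrinsics and any distortion apply to the point x, -y, -z); pixel columns grow to the right and rows downward; lengths in m; the calibration is good to about 2 mm. A picture is of the moment at which its call begins. get_calibration takes no time and is no camera call.
- robot.close_job(): hands the job in; it is judged then, once.
The state is a dict: "t": time; "joint_pos": joint angles; "dq": joint speeds; "tau": joint torques, N m; "position": TCP position; "tool_rot": TCP orientation; "contact_force": force on the tool from outside, world axes, zero at the start; "moment": the same for the moment, N m; "width": opening from 0.0 (shut) to 1.0 (fully open); "grip_force": force on a finger pad.
Only numpy, scipy, OpenCV 4.12 (cv2) and the standard library are available. Lean on these libraries where they do the work, as an engineer would, in place of code of your own. Each camera call takes 0.05 s, during which the arm holds its last target. There are 200 camera calls.

## Working session

There is one attempt and no reset: what is moved stays moved. The work goes in short steps, Python scripts to look and compute and a tool call to move; the robot and the scene stay as the last step left them, time stands still between calls to the robot, and variables do not carry over. Pictures are saved under pics/ and viewed, at most 10 in all, crops included, and the job is handed in when it is done.

Besides the shell and the picture viewer there is one more tool, called after "Call:" by a JSON object that holds its "method" and its "body", one argument or row to a line. servo_tool: Moves the arm, as the interface text tells. Its arguments: {"type":"object","properties":{"series":{"type":"array"},"force":{"type":"number"}},"required":["series"]}

```bash
mkdir -p pics; python3 - <<'E'
from bench import robot
import cv2,numpy as np
for n in("top","side"):
    cv2.imwrite(f"pics/{n}0.png",robot.capture(n)[:,:,::-1])
    c=robot.get_calibration(n);print(n,c["fx"],c["fy"],c["cx"],c["cy"],c["distortion"]);print(np.round(c["cam_to_world"],3))
print(robot.observe())
E
```

```text
top 547.5363801815093 547.5363801815093 314.9350207758209 236.43879867529247 [-0.11206576  0.          0.          0.          0.        ]
[[ 3.000e-03  9.950e-01 -1.000e-01  4.530e-01]
 [-1.000e+00  1.000e-03 -2.100e-02  3.400e-02]
 [-2.100e-02  1.000e-01  9.950e-01  1.213e+00]
 [ 0.000e+00  0.000e+00  0.000e+00  1.000e+00]]
side 504.1059612091023 504.1059612091023 326.7111551406622 241.96864155013859 [-0.08573204  0.          0.          0.          0.        ]
[[-0.746  0.388 -0.541  0.155]
 [-0.665 -0.438  0.604  0.527]
 [-0.003  0.811  0.585  0.562]
 [ 0.     0.     0.     1.   ]]
{'t': 0.1, 'joint_pos': array([-1.23658793e+00,  3.51175860e-01,  1.65233735e+00, -1.74771017e-07,
        1.13910326e+00, -8.46035002e-02]), 'dq': array([-0.00124911, -0.00122089, -0.00123718,  0.00016338,  0.00019878,
        0.00368621]), 'tau': array([ 1.56632799e-03, -5.06831753e+01, -2.91873229e+01, -4.82173346e-05,
        2.61580011e-03,  1.75062303e-05]), 'position': array([ 0.22359586, -0.50217567,  0.22382446]), 'tool_rot': array([ 9.78154442e-01,  2.07878871e-01, -6.38000559e-05, -5.07914016e-04]), 'contact_force': array([ 0.87746618, -0.74389285, -0.01533731]), 'moment': array([-0.00878049,  0.01995538,  0.0329684 ]), 'grip_force': 0.0, 'width': 1.0007646598962123}
```

View pics/top0.png

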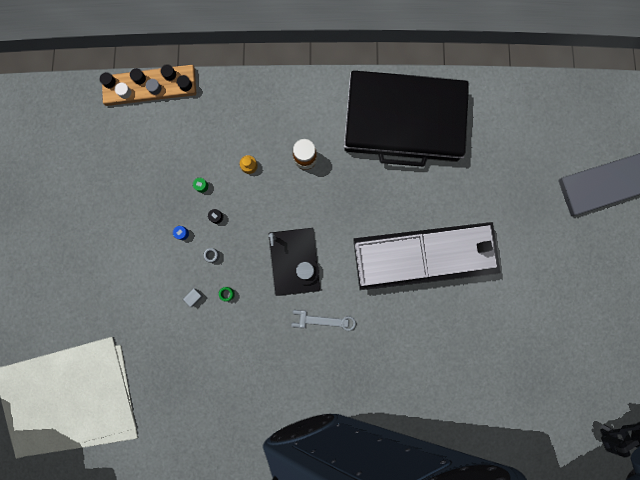

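View pics/side0.png

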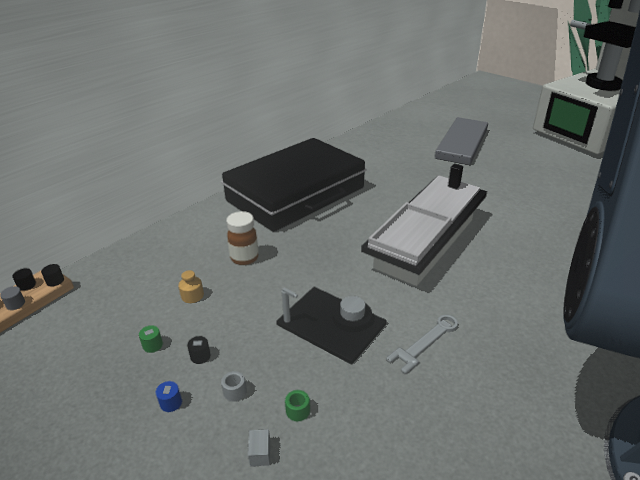

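```bash
cat > h.py <<'E'
import cv2,numpy as np
from bench import robot
from scipy.optimize import least_squares
def cal(n):
    c=robot.get_calibration(n);K=np.array([[c["fx"],0,c["cx"]],[0,c["fy"],c["cy"]],[0,0,1]]);return K,np.array(c["distortion"]),np.array(c["cam_to_world"])
C={n:cal(n) for n in("top","side")}
F=np.diag([1.,-1,-1])
def ray(n,uv):
    K,d,T=C[n];p=cv2.undistortPoints(np.array(uv,float).reshape(-1,1,2),K,d).reshape(-1,2)
    return T[:3,3],(T[:3,:3]@F@np.c_[p,np.ones(len(p))].T).T
def onz(n,uv,z):
    o,r=ray(n,uv);return (o+r*((z-o[2])/r[:,2])[:,None])
def proj(n,P):
    K,d,T=C[n];R=(T[:3,:3]@F).T;return cv2.projectPoints(np.array(P,float).reshape(-1,3),cv2.Rodrigues(R)[0],-R@T[:3,3],K,d)[0].reshape(-1,2)
def crop(im,x0,y0,x1,y1,s):
    return cv2.resize(im[y0:y1,x0:x1],None,fx=s,fy=s,interpolation=cv2.INTER_CUBIC)
def pad(im,w,h):
    o=np.zeros((h,w,3),np.uint8);o[:im.shape[0],:im.shape[1]]=im[:h,:w];return o
E
python3 - <<'E'
from h import *
t=cv2.imread("pics/top0.png");s=cv2.imread("pics/side0.png")
a=pad(crop(t,170,200,240,310,5),350,600);b=pad(crop(s,180,330,270,470,4),400,600)
cv2.imwrite("pics/c1.png",np.hstack([a,b]))
a=pad(crop(t,260,215,510,305,3.2),800,290);b=pad(crop(s,270,160,500,370,1.45),800,310)
cv2.imwrite("pics/c2.png",np.vstack([a,b]))
E
```

```text
(no output)
```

View pics/c1.png

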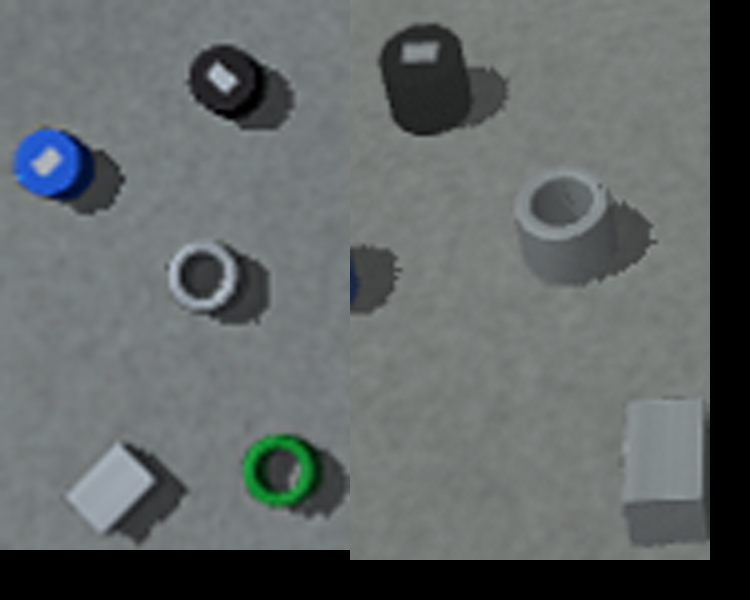

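View pics/c2.png

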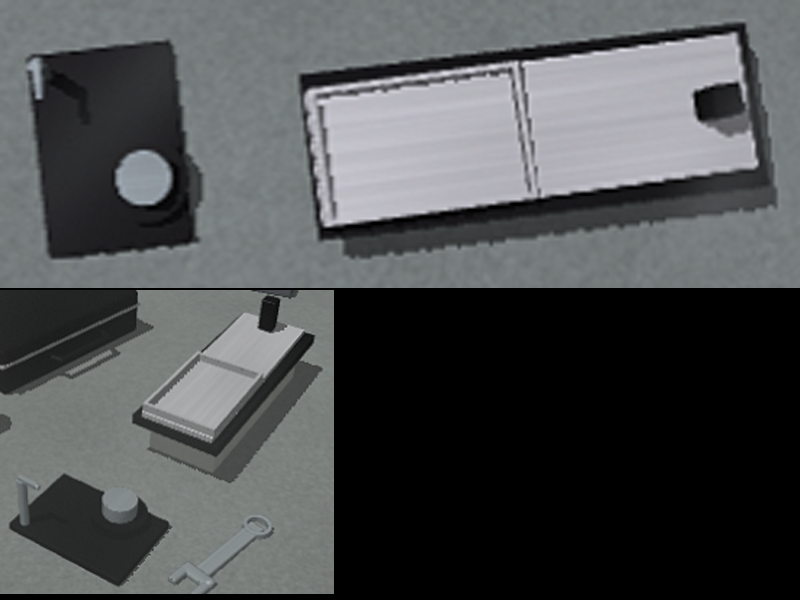

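```bash
cat > m.py <<'E'
from h import *
def o(x0,y0,s,pts): return [(x0+(x+.5)/s-.5,y0+(y+.5)/s-.5) for x,y in pts]
f=lambda a:np.round(np.array(a)*1000,1).tolist()
T=lambda p,z:onz("top",o(170,200,5,p),z)
S=lambda p,z:onz("side",o(180,330,4,p),z)
print("mount",f(T([(223,78)],.028)),f(S([(71,53)],.028)))
print("tube",f(T([(203,276)],.026)),f(S([(211,203)],.026)))
for g in(T([(120,443),(156,482),(105,533),(66,494)],.026),S([(279,402),(352,400),(353,500),(275,500)],.026)):
    print("bar",f(g),f(g.mean(0)),f(np.linalg.norm(g-np.roll(g,-1,0),axis=1)),[np.degrees(np.arctan2(*(g[i-3]-g[i])[1::-1])).round(1) for i in range(4)])
B=lambda p,z:onz("top",o(260,215,3.2,p),z)
D=lambda p,z:onz("side",o(270,160,1.45,[(x,y-290) for x,y in p]),z)
print("stage out/in",f(B([(301,75),(320,240),(742,23)],.06)))
print("board inner",f(B([(738,33),(757,170)],.068)))
print("board outer lower/up wall",f(B([(306,92),(323,228),(312,88)],.078)))
print("post top c",f(B([(717,97)],.113)))
print("disc",f(B([(144,178)],.04)),f(D([(119,499)],.04)))
print("pointer tip top",f(B([(40,96)],.0705)))
print("base corners",f(B([(27,57),(170,41),(195,241),(50,257)],.010)))
E
python3 m.py
```

```text
mount [[619.6, 281.4, 28.0]] [[622.4, 281.9, 28.0]]
tube [[532.4, 288.8, 26.0]] [[534.8, 290.5, 26.0]]
bar [[459.2, 324.0, 26.0], [442.4, 307.8, 26.0], [420.0, 329.9, 26.0], [436.8, 347.6, 26.0]] [439.6, 327.3, 26.0] [23.4, 31.5, 24.4, 32.5] [np.float64(-135.9), np.float64(135.3), np.float64(46.5), np.float64(-46.4)]
bar [[461.1, 325.8, 26.0], [445.2, 310.4, 26.0], [420.5, 333.2, 26.0], [437.3, 348.4, 26.0]] [441.0, 329.5, 26.0] [22.1, 33.6, 22.7, 32.9] [np.float64(-136.0), np.float64(137.3), np.float64(42.3), np.float64(-43.7)]
stage out/in [[566.2, -23.3, 60.0], [457.6, -35.4, 60.0], [601.4, -318.1, 60.0]]
board inner [[593.7, -312.7, 68.0], [503.1, -322.9, 68.0]]
board outer lower/up wall [[553.4, -25.6, 78.0], [465.3, -36.3, 78.0], [556.0, -29.5, 78.0]]
post top c [[547.4, -284.4, 113.0]]
disc [[498.8, 80.9, 40.0]] [[501.6, 82.5, 40.0]]
pointer tip top [[551.2, 148.3, 70.5]]
base corners [[583.4, 163.7, 10.0], [594.6, 64.6, 10.0], [456.9, 47.0, 10.0], [445.6, 146.3, 10.0]]
```

Located, in mm: bar (440, 328) with its short side at about 44.5°, tube (533.5, 289.5), mount (621, 281.5), stage yaw about 0.117, tray centre (522, -101), mark (551, 148.5). The sizes and the lip-to-mark distance (172) match the description. Next I move toward the bar.

Call:
{"method": "servo_tool", "body": {
  "series": [
    [0.6, 0.4, 1.2, 0, 1.5],
    [0.6, 0.8, 2.4, 0, 3],
    [0.6, 1.2, 3.6, 0, 4.5],
    [0.6, 1.6, 4.8, 0, 6],
    [0.6, 2, 6, 0, 7.5],
    [0.6, 2.4, 7.2, 0, 9],
    [0.6, 2.6, 8.4, 0, 10.5],
    [0.6, 2.6, 9.0, 0, 12]
  ],
  "force": 40
}}

```text
t: 1.1
position: [0.3536, -0.0501, 0.2242]
tool_rot: [0.741, 0.671, 0.0, -0.0]
contact_force: [0.5, -0.1, -0.1]
width: 0.598
grip_force: 0.0
```

Call:
{"method": "servo_tool", "body": {
  "series": [
    [0.6, 0.2, 1.1, 0, 1.5],
    [0.6, 0.4, 2.2, 0, 3],
    [0.6, 0.7, 3.3, 0, 4.5],
    [0.6, 1.0, 4.4, 0, 6],
    [0.6, 1.3, 5.5, 0, 7.5],
    [0.6, 1.6, 6.6, 0, 9],
    [0.6, 1.73, 7.6, 0, 10.1],
    [0.6, 1.73, 7.6, 0, 10.1]
  ]
}}

```text
t: 2.1
position: [0.4399, 0.33, 0.2235]
tool_rot: [0.385, 0.923, -0.0, -0.0]
contact_force: [-0.2, 0.4, 0.0]
width: 0.598
grip_force: 0.0
```

```bash
python3 -c "
from bench import robot
print(robot.observe())"
```

```text
{'t': 2.1, 'joint_pos': array([ 5.58792013e-01,  3.51691892e-01,  1.65246696e+00,  2.88891222e-04,
        1.13813245e+00, -2.21898664e-01]), 'dq': array([-0.05181116, -0.03843969,  0.06078987, -0.01138289,  0.00075273,
        0.01001494]), 'tau': array([  2.2377301 , -49.41555262, -31.06985807,   0.20652981,
        -0.05311759,  -0.13552664]), 'position': array([0.43988612, 0.32997244, 0.22349229]), 'tool_rot': array([ 3.84912860e-01,  9.22952843e-01, -2.09068154e-04, -3.09044303e-04]), 'contact_force': array([-0.23846758,  0.36645969,  0.04116019]), 'moment': array([-0.01487174,  0.02706776,  0.01856052]), 'grip_force': 0.0, 'width': 0.597564065619344}
```

Call:
{"method": "servo_tool", "body": {
  "series": [
    [0.6, 0, 0, -1, 0],
    [0.6, 0, 0, -2, 0],
    [0.6, 0, 0, -3, 0],
    [0.6, 0, 0, -3.6, 0],
    [0.6, 0, 0, -3.92, 0],
    [0.6, 0, 0, -3.92, 0],
    [0, 0, 0, -3.92, 0],
    [0, 0, 0, -3.92, 0]
  ]
}}

```text
t: 3.1
position: [0.4407, 0.3278, 0.0294]
tool_rot: [0.387, 0.922, 0.001, 0.001]
contact_force: [0.9, -0.1, 0.6]
width: 0.175
grip_force: 0.0
```

Call:
{"method": "servo_tool", "body": {
  "series": [
    [0, 0, 0, 0, 0],
    [0, 0, 0, 0, 0],
    [0, 0, 0, 0.3, 0],
    [0, 0, 0, 1, 0],
    [0, 0, 0, 2, 0],
    [0, 0, 0, 3, 0],
    [0, 0, 0, 3.5, 0],
    [0, 0, 0, 3.5, 0]
  ]
}}

```text
t: 4.1
position: [0.4409, 0.328, 0.206]
tool_rot: [0.387, 0.922, 0.002, 0.001]
contact_force: [0.0, 0.2, -0.2]
width: -0.0
grip_force: 0.0
```

```bash
python3 - <<'E'
from h import *
t=robot.capture("top")[:,:,::-1];s=robot.capture("side")[:,:,::-1]
cv2.imwrite("pics/top1.png",t);cv2.imwrite("pics/side1.png",s)
cv2.imwrite("pics/c3.png",np.hstack([pad(crop(t,150,230,250,330,4),400,600),pad(crop(s,180,280,280,480,3),400,600)]))
E
```

```text
(no output)
```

View pics/c3.png

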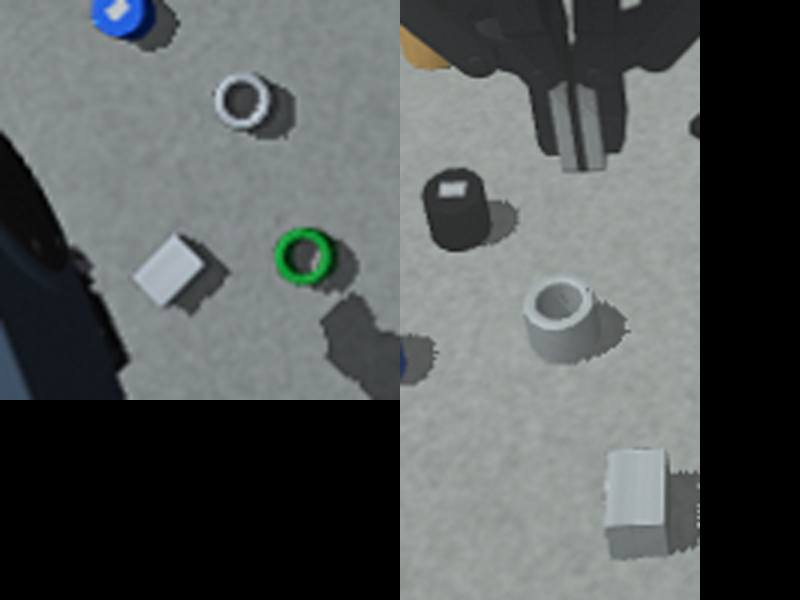

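```bash
python3 - <<'E'
from h import *
p=robot.observe()["position"];print(p)
for n in C: print(n,proj(n,[p,p-[0,0,.017],[.44,.3285,.026],[.224,-.502,.2]]))
E
```

```text
[0.43986602 0.32736138 0.203196  ]
top [[168.7982139  297.93965495]
 [171.35287324 297.84505252]
 [191.41358081 297.00590584]
 [612.50375279 413.17103396]]
side [[244.72264157 337.93170291]
 [246.4813585  349.89298813]
 [259.49268925 441.9973156 ]
 [675.53482718 140.42229438]]
```

View pics/top1.png

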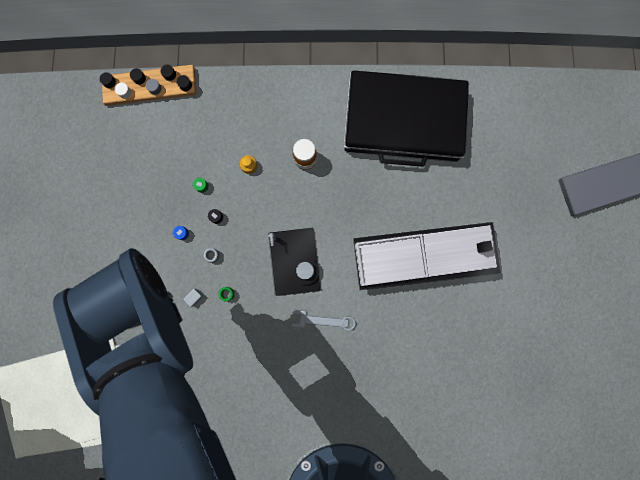

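The side view shows the bar unmoved and the fingertips about 17 mm higher than the stated geometry predicts. I'll check the true tip height by touching the bar's top gently.

Call:
{"method": "servo_tool", "body": {
  "series": [
    [0, 0, 0, -1, 0],
    [0, 0, 0, -2, 0],
    [0, 0, 0, -2.8, 0],
    [0, 0, 0, -3.1, 0],
    [0, 0, 0, -3.15, 0],
    [0, 0, 0, -3.2, 0],
    [0, 0, 0, -3.25, 0],
    [0, 0, 0, -3.25, 0]
  ]
}}

```text
t: 5.2
position: [0.4404, 0.3277, 0.0413]
tool_rot: [0.387, 0.922, 0.0, 0.0]
contact_force: [0.7, 0.2, -0.5]
width: 0.002
grip_force: 0.0
```

Call:
{"method": "servo_tool", "body": {
  "series": [
    [0, 0, 0, -0.06, 0],
    [0, 0, 0, -0.12, 0],
    [0, 0, 0, -0.12, 0]
  ]
}}

```text
t: 5.58
position: [0.44, 0.3274, 0.0345]
tool_rot: [0.387, 0.922, -0.0, -0.0]
contact_force: [0.5, -0.0, 0.1]
width: 0.002
grip_force: 0.0
```

```bash
python3 - <<'E'
from h import *
s=robot.capture("side")[:,:,::-1];o=robot.observe();p=o["position"];print(p,o["contact_force"])
print(proj("side",[p,p-[0,0,.017]]))
cv2.imwrite("pics/c4.png",crop(s,200,380,320,470,6))
E
```

```text
[0.44012496 0.32751957 0.03466186] [ 1.02795721  0.06237024 -0.2629266 ]
[[259.39354173 437.25939124]
 [260.63659374 445.29756367]]
```

View pics/c4.png

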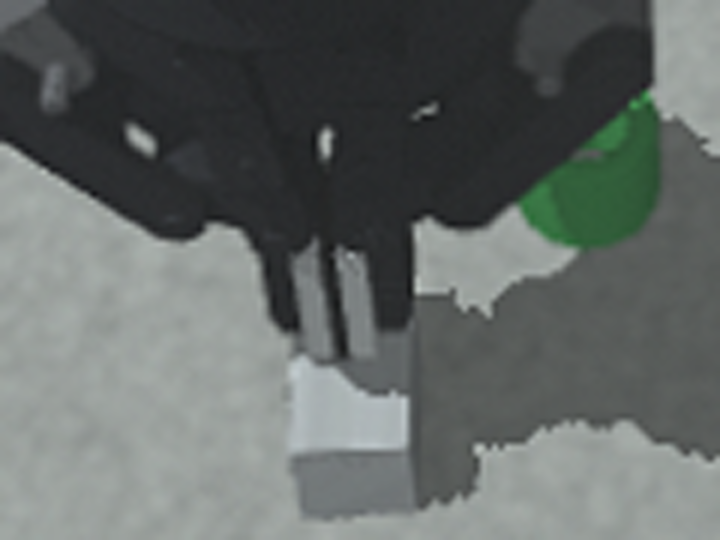

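Call:
{"method": "servo_tool", "body": {
  "series": [
    [0, 0, 0, -0.06, 0],
    [0, 0, 0, -0.06, 0]
  ]
}}

```text
t: 5.88
position: [0.4401, 0.3275, 0.0315]
tool_rot: [0.387, 0.922, -0.0, -0.0]
contact_force: [-0.0, 0.3, 0.2]
width: -0.0
grip_force: 0.0
```

Call:
{"method": "servo_tool", "body": {
  "series": [
    [0, 0, 0, -0.06, 0],
    [0, 0, 0, -0.06, 0]
  ]
}}

```text
t: 6.12
position: [0.4401, 0.3275, 0.0286]
tool_rot: [0.387, 0.922, -0.0, -0.0]
contact_force: [-0.8, -0.2, 1.1]
width: -0.001
grip_force: 0.0
```

Call:
{"method": "servo_tool", "body": {
  "series": [
    [0, 0, 0, -0.05, 0],
    [0, 0, 0, -0.05, 0]
  ]
}}

```text
t: 6.38
position: [0.4401, 0.3275, 0.0261]
tool_rot: [0.387, 0.922, -0.0, -0.0]
contact_force: [0.4, 1.0, -1.1]
width: -0.003
grip_force: 0.0
```

Call:
{"method": "servo_tool", "body": {
  "series": [
    [0, 0, 0, -0.05, 0],
    [0, 0, 0, -0.05, 0]
  ]
}}

```text
t: 6.62
position: [0.4401, 0.3275, 0.0236]
tool_rot: [0.387, 0.922, -0.0, -0.0]
contact_force: [0.4, 0.2, 0.0]
width: -0.001
grip_force: 0.0
```

Call:
{"method": "servo_tool", "body": {
  "series": [
    [0, 0, 0, -0.04, 0],
    [0, 0, 0, -0.04, 0]
  ]
}}

```text
t: 6.88
position: [0.4401, 0.3275, 0.0216]
tool_rot: [0.387, 0.922, -0.0, -0.0]
contact_force: [0.3, 0.8, -0.2]
width: -0.001
grip_force: 0.0
```

```bash
python3 - <<'E'
from h import *
p=np.array([.4401,.3275,0])
for z in(.03,.034,.038,.042,.046,.05):
    print(z,proj("side",[p+[-.0078,.0078,z],p+[0,0,z]]).round(1).tolist())
s=robot.capture("side")[:,:,::-1]
cv2.imwrite("pics/c5.png",crop(s,200,380,320,470,6))
E
```

```text
0.03 [[259.4, 447.8], [259.8, 439.5]]
0.034 [[259.1, 445.9], [259.5, 437.6]]
0.038 [[258.7, 444.0], [259.2, 435.6]]
0.042 [[258.4, 442.1], [258.9, 433.7]]
0.046 [[258.1, 440.1], [258.6, 431.7]]
0.05 [[257.8, 438.1], [258.3, 429.7]]
```

View pics/c5.png

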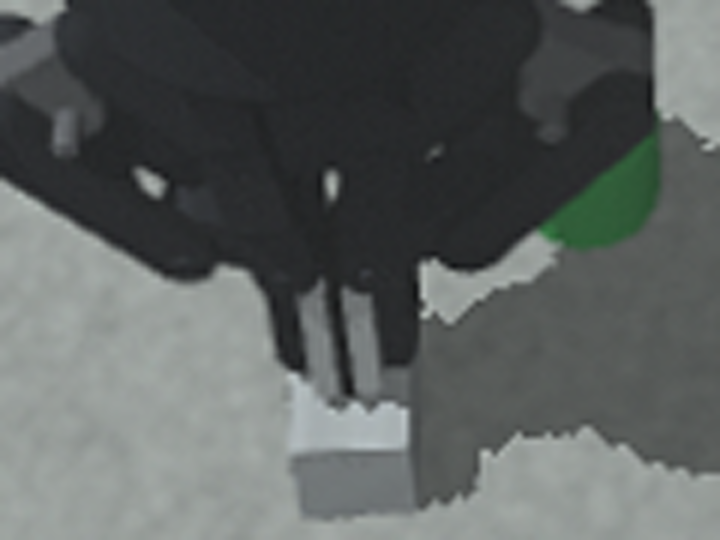

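Call:
{"method": "servo_tool", "body": {
  "series": [
    [0, 0, 0, -0.06, 0],
    [0, 0, 0, -0.08, 0],
    [0, 0, 0, -0.08, 0]
  ]
}}

```text
t: 7.3
position: [0.4405, 0.3277, 0.019]
tool_rot: [0.387, 0.922, 0.0, 0.0]
contact_force: [-4.1, -3.7, 18.1]
width: 0.003
grip_force: 9.0
```

Call:
{"method": "servo_tool", "body": {
  "series": [
    [0, 0, 0, -0.04, 0],
    [0, 0, 0, -0.04, 0]
  ]
}}

```text
t: 7.55
position: [0.4407, 0.3279, 0.0189]
tool_rot: [0.387, 0.922, 0.0, 0.0]
contact_force: [-12.3, -8.3, 44.0]
width: 0.0
grip_force: 21.9
```

Call:
{"method": "servo_tool", "body": {
  "series": [
    [0, 0, 0, -0.04, 0],
    [0, 0, 0, -0.04, 0]
  ]
}}

```text
t: 7.8
position: [0.4409, 0.3281, 0.0187]
tool_rot: [0.387, 0.922, 0.001, 0.001]
contact_force: [-19.6, -13.1, 69.5]
width: 0.002
grip_force: 34.7
```

Contact came at a reported z of 0.0193 on the 26 mm high bar, so the shut tips sit 7 mm above the reported TCP and the reported z reads about 24 mm low. I'll allow for that from here on.

Call:
{"method": "servo_tool", "body": {
  "series": [
    [0.6, 0, 0, 0.6, 0],
    [0.6, 0, 0, 0.6, 0],
    [0.6, 0, 0, 0.6, 0],
    [0.6, 0, 0, 0.6, 0],
    [0.6, 0, 0, 0.2, 0],
    [0.6, 0, 0, -0.1, 0],
    [0.6, 0, 0, -0.27, 0],
    [0.6, 0, 0, -0.27, 0]
  ]
}}

```text
t: 8.8
position: [0.4399, 0.3274, -0.0004]
tool_rot: [0.387, 0.922, -0.001, -0.0]
contact_force: [-0.0, -0.7, 0.6]
width: 0.601
grip_force: 0.0
```

Call:
{"method": "servo_tool", "body": {
  "series": [
    [0, 0, 0, 0, 0],
    [0, 0, 0, 0, 0],
    [0, 0, 0, 0, 0],
    [0, 0, 0, 0, 0],
    [0, 0, 0, 0, 0],
    [0, 0, 0, 0, 0]
  ]
}}

```text
t: 9.55
position: [0.4405, 0.3278, 0.001]
tool_rot: [0.387, 0.922, 0.0, 0.0]
contact_force: [-0.4, -0.2, 6.1]
width: 0.27
grip_force: 40.0
```

Call:
{"method": "servo_tool", "body": {
  "series": [
    [0, 0, 0, 0.3, 0],
    [0, 0, 0, 1, 0],
    [0, 0, 0, 2, 0],
    [0, 0, 0, 2.8, 0],
    [0, 0.1, -0.6, 3, -0.5],
    [0, 0.3, -1.5, 3, -1.5],
    [0, 0.5, -2.5, 3, -2.5],
    [0, 0.7, -3.5, 3, -3.5]
  ]
}}

```text
t: 10.55
position: [0.4752, 0.1511, 0.1512]
tool_rot: [0.524, 0.852, 0.0, 0.0]
contact_force: [0.0, 0.3, -1.4]
width: 0.271
grip_force: 39.5
```

Call:
{"method": "servo_tool", "body": {
  "series": [
    [0, 0.2, -1, 0, -1],
    [0, 0.4, -2, 0, -2],
    [0, 0.6, -3, 0, -3],
    [0, 0.8, -4, 0, -4.06],
    [0, 0.9, -5, 0, -4.06],
    [0, 1.0, -5.6, 0, -4.06],
    [0, 1.03, -5.9, 0, -4.06],
    [0, 1.03, -5.9, 0, -4.06]
  ]
}}

```text
t: 11.55
position: [0.5265, -0.1425, 0.1505]
tool_rot: [0.665, 0.747, 0.0, -0.0]
contact_force: [0.9, 1.0, -1.1]
width: 0.271
grip_force: 39.5
```

Call:
{"method": "servo_tool", "body": {
  "series": [
    [0, 0, 0, -0.8, 0],
    [0, 0, 0, -1.3, 0],
    [0, 0, 0, -1.5, 0],
    [0, 0, 0, -1.58, 0],
    [0, 0, 0, -1.6, 0],
    [0, 0, 0, -1.6, 0]
  ]
}}

```text
t: 12.3
position: [0.5271, -0.1425, 0.071]
tool_rot: [0.665, 0.747, 0.0, 0.001]
contact_force: [-0.6, 0.6, -2.3]
width: 0.268
grip_force: 39.4
```

```bash
python3 - <<'E'
from h import *
t=robot.capture("top")[:,:,::-1];s=robot.capture("side")[:,:,::-1]
print(robot.observe()["contact_force"])
cv2.imwrite("pics/c6.png",np.hstack([pad(crop(t,345,215,445,300,4),400,600),pad(crop(s,350,160,490,270,2.8),400,600)]))
E
```

```text
[ 0.19898577  0.23994845 -1.42934062]
```

View pics/c6.png

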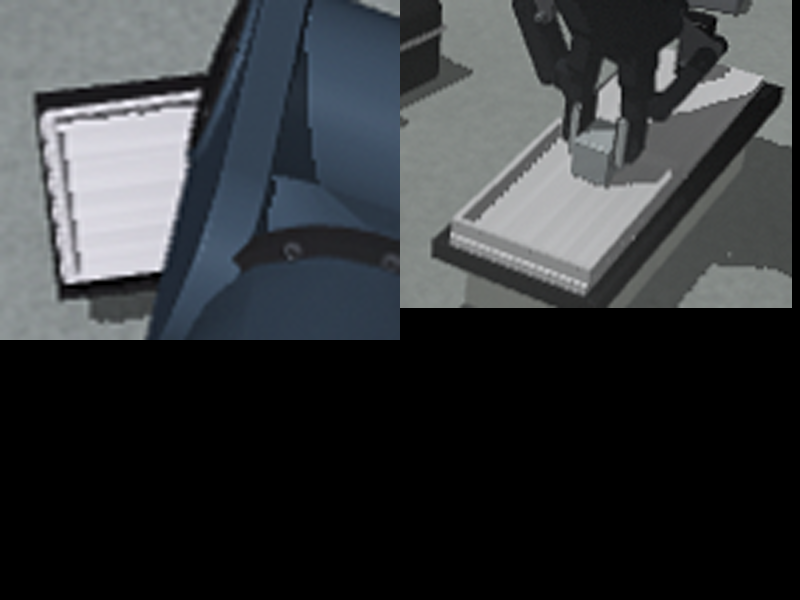

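The picture shows the bar inside the tray near its inner end, just above the floor. I'll lower it the last 2 mm and release.

Call:
{"method": "servo_tool", "body": {
  "series": [
    [0, 0, 0, -0.02, 0],
    [0, 0, 0, -0.04, 0],
    [0, 0, 0, -0.04, 0]
  ]
}}

```text
t: 12.78
position: [0.5268, -0.1425, 0.0689]
tool_rot: [0.665, 0.747, 0.0, 0.0]
contact_force: [-2.5, 0.8, 6.8]
width: 0.271
grip_force: 40.6
```

Call:
{"method": "servo_tool", "body": {
  "series": [
    [0.42, 0, 0, -0.04, 0],
    [0.42, 0, 0, -0.04, 0],
    [0.42, 0, 0, -0.04, 0],
    [0.42, 0, 0, 0.2, 0],
    [0.5, 0, 0, 0.8, 0],
    [0.6, 0, 0, 1.6, 0],
    [0.6, 0, 0, 1.8, 0],
    [0.6, 0, 0, 1.8, 0]
  ]
}}

```text
t: 13.78
position: [0.5269, -0.1425, 0.1589]
tool_rot: [0.665, 0.747, 0.0, 0.001]
contact_force: [0.1, -1.0, -0.1]
width: 0.6
grip_force: 0.0
```

Call:
{"method": "servo_tool", "body": {
  "series": [
    [0.6, 0, 1.1, 0, 0],
    [0.6, 0, 2.3, 0, 0],
    [0.6, 0, 3.5, 0, 0],
    [0.6, 0.1, 4.7, 0, 0],
    [0.6, 0.1, 5.9, 0, 0],
    [0.6, 0.14, 7.1, 0, 0],
    [0.6, 0.14, 8.2, 0, 0],
    [0.6, 0.14, 8.64, 0, 0]
  ]
}}

```text
t: 14.78
position: [0.5326, 0.2919, 0.1567]
tool_rot: [0.664, 0.748, -0.001, -0.001]
contact_force: [-0.0, -0.5, 0.7]
width: 0.599
grip_force: 0.0
```

Call:
{"method": "servo_tool", "body": {
  "series": [
    [0.6, 0, 0, 0, 0],
    [0.6, 0, 0, -0.8, 0],
    [0.6, 0, 0, -1.8, 0],
    [0.6, 0, 0, -2.6, 0],
    [0.6, 0, 0, -3.0, 0],
    [0.6, 0, 0, -3.14, 0],
    [0.6, 0, 0, -3.14, 0],
    [0, 0, 0, -3.14, 0]
  ]
}}

```text
t: 15.78
position: [0.5345, 0.2898, 0.0026]
tool_rot: [0.665, 0.747, 0.001, 0.0]
contact_force: [-0.3, -0.2, 0.1]
width: 0.399
grip_force: 0.0
```

Call:
{"method": "servo_tool", "body": {
  "series": [
    [0, 0, 0, 0, 0],
    [0, 0, 0, 0, 0],
    [0, 0, 0, 0, 0],
    [0, 0, 0, 0, 0]
  ]
}}

```text
t: 16.27
position: [0.5344, 0.2898, 0.0029]
tool_rot: [0.665, 0.747, 0.001, 0.0]
contact_force: [-0.7, -1.8, 4.7]
width: 0.35
grip_force: 39.5
```

Call:
{"method": "servo_tool", "body": {
  "series": [
    [0, 0, 0, 0.3, 0],
    [0, 0, 0, 1, 0],
    [0, 0, 0, 2, 0],
    [0, 0, 0, 2.8, 0],
    [0, 0, -0.6, 3, 0],
    [0, 0, -1.6, 3, 0],
    [0, 0, -2.7, 3, 0],
    [0, 0, -3.8, 3, 0]
  ]
}}

```text
t: 17.27
position: [0.5336, 0.0981, 0.1527]
tool_rot: [0.664, 0.747, 0.001, 0.001]
contact_force: [1.3, -0.3, -0.8]
width: 0.348
grip_force: 40.0
```

Call:
{"method": "servo_tool", "body": {
  "series": [
    [0, -0.1, -1.1, 0, 0],
    [0, -0.2, -2.2, 0, 0],
    [0, -0.24, -3.2, 0, 0],
    [0, -0.24, -3.8, 0, 0],
    [0, -0.24, -4.0, 0, 0],
    [0, -0.24, -4.0, -0.6, 0],
    [0, -0.24, -4.0, -1.1, 0],
    [0, -0.24, -4.0, -1.4, 0]
  ]
}}

```text
t: 18.27
position: [0.5215, -0.0997, 0.0808]
tool_rot: [0.664, 0.747, -0.0, -0.0]
contact_force: [-0.2, -0.5, -1.0]
width: 0.345
grip_force: 40.0
```

Call:
{"method": "servo_tool", "body": {
  "series": [
    [0, 0, 0, -0.15, 0],
    [0, 0, 0, -0.21, 0],
    [0, 0, 0, -0.25, 0],
    [0, 0, 0, -0.25, 0]
  ]
}}

```text
t: 18.77
position: [0.5221, -0.1003, 0.0708]
tool_rot: [0.665, 0.747, 0.0, 0.0]
contact_force: [-7.0, 3.2, 17.3]
width: 0.347
grip_force: 41.9
```

Call:
{"method": "servo_tool", "body": {
  "series": [
    [0.5, 0, 0, 0.02, 0],
    [0.5, 0, 0, 0.02, 0],
    [0.5, 0, 0, 0.02, 0],
    [0.5, 0, 0, 0.3, 0],
    [0.55, 0, 0, 0.8, 0],
    [0.6, 0, 0, 1.6, 0],
    [0.6, 0, 0, 1.8, 0],
    [0.6, 0, 0, 1.8, 0]
  ]
}}

```text
t: 19.77
position: [0.5219, -0.1005, 0.1594]
tool_rot: [0.665, 0.747, 0.0, 0.001]
contact_force: [-0.4, 0.5, 0.2]
width: 0.6
grip_force: 0.0
```

Call:
{"method": "servo_tool", "body": {
  "series": [
    [0.6, 0.2, 1.1, 0, 0],
    [0.6, 0.5, 2.2, 0, 0],
    [0.6, 0.8, 3.3, 0, 0],
    [0.6, 1.1, 4.4, 0, 0],
    [0.6, 1.4, 5.5, 0, 0],
    [0.6, 1.7, 6.6, 0, 0],
    [0.6, 1.98, 7.63, 0, 0],
    [0.6, 1.98, 7.63, 0, 0]
  ]
}}

```text
t: 20.78
position: [0.62, 0.2841, 0.1566]
tool_rot: [0.663, 0.748, -0.001, -0.001]
contact_force: [-0.7, -0.1, -0.8]
width: 0.603
grip_force: 0.0
```

Call:
{"method": "servo_tool", "body": {
  "series": [
    [0.6, 0, 0, -0.8, 0],
    [0.6, 0, 0, -1.8, 0],
    [0.6, 0, 0, -2.6, 0],
    [0.6, 0, 0, -3.0, 0],
    [0.6, 0, 0, -3.12, 0],
    [0.6, 0, 0, -3.12, 0],
    [0, 0, 0, -3.12, 0],
    [0, 0, 0, -3.12, 0]
  ]
}}

```text
t: 21.78
position: [0.6215, 0.2813, 0.0045]
tool_rot: [0.665, 0.747, 0.001, 0.001]
contact_force: [-1.2, -2.2, 7.3]
width: 0.329
grip_force: 39.3
```

Call:
{"method": "servo_tool", "body": {
  "series": [
    [0, 0, 0, 0, 0],
    [0, 0, 0, 0, 0],
    [0, 0, 0, 0, 0],
    [0, 0, 0, 0, 0]
  ]
}}

```text
t: 22.28
position: [0.6215, 0.2814, 0.0045]
tool_rot: [0.665, 0.747, 0.001, 0.001]
contact_force: [-1.0, -0.9, 7.1]
width: 0.332
grip_force: 39.3
```

Call:
{"method": "servo_tool", "body": {
  "series": [
    [0, 0, 0, 0.3, 0],
    [0, 0, 0, 1, 0],
    [0, 0, 0, 2, 0],
    [0, 0, 0, 2.8, 0],
    [0, -0.2, -0.6, 3, 0],
    [0, -0.5, -1.6, 3, 0],
    [0, -0.8, -2.7, 3, 0],
    [0, -1.1, -3.8, 3, 0]
  ]
}}

```text
t: 23.28
position: [0.5651, 0.0896, 0.154]
tool_rot: [0.664, 0.747, 0.001, 0.001]
contact_force: [0.6, -0.1, -1.0]
width: 0.328
grip_force: 39.6
```

Call:
{"method": "servo_tool", "body": {
  "series": [
    [0, -0.4, -1.1, 0, 0],
    [0, -0.8, -2.2, 0, 0],
    [0, -0.98, -3.01, 0, 0],
    [0, -0.98, -3.01, 0, 0],
    [0, -0.98, -3.01, -0.3, 0],
    [0, -0.98, -3.01, -0.8, 0],
    [0, -0.98, -3.01, -1.2, 0],
    [0, -0.98, -3.01, -1.4, 0]
  ]
}}

```text
t: 24.28
position: [0.5162, -0.0583, 0.0813]
tool_rot: [0.664, 0.748, -0.0, -0.001]
contact_force: [-0.7, -0.4, -0.5]
width: 0.333
grip_force: 39.6
```

Call:
{"method": "servo_tool", "body": {
  "series": [
    [0, 0, 0, -0.1, 0],
    [0, 0, 0, -0.16, 0],
    [0, 0, 0, -0.2, 0],
    [0, 0, 0, -0.2, 0]
  ]
}}

```text
t: 24.78
position: [0.5168, -0.0595, 0.073]
tool_rot: [0.665, 0.747, 0.0, 0.0]
contact_force: [0.5, 0.1, -1.1]
width: 0.334
grip_force: 39.6
```

Call:
{"method": "servo_tool", "body": {
  "series": [
    [0, 0, 0, -0.02, 0],
    [0, 0, 0, -0.03, 0],
    [0.5, 0, 0, -0.02, 0],
    [0.5, 0, 0, -0.02, 0],
    [0.5, 0, 0, -0.02, 0],
    [0.5, 0, 0, 0.3, 0],
    [0.6, 0, 0, 1.0, 0],
    [0.6, 0, 0, 1.8, 0]
  ]
}}

```text
t: 25.78
position: [0.5165, -0.0594, 0.1645]
tool_rot: [0.665, 0.747, -0.0, -0.0]
contact_force: [0.4, -0.0, -0.4]
width: 0.601
grip_force: 0.0
```

Call:
{"method": "servo_tool", "body": {
  "series": [
    [0.6, 0.1, -1.1, 0, 0],
    [0.6, 0.2, -2.2, 0, 0],
    [0.6, 0.3, -3.3, 0, 0],
    [0.6, 0.4, -4.4, 0, 0],
    [0.6, 0.56, -4.64, 0, 0],
    [0.6, 0.56, -4.64, 0, 0]
  ]
}}

```text
t: 26.52
position: [0.5449, -0.2914, 0.1632]
tool_rot: [0.665, 0.747, 0.0, 0.0]
contact_force: [-0.6, 0.6, -0.0]
width: 0.601
grip_force: 0.0
```

```bash
python3 - <<'E'
from h import *
t=robot.capture("top")[:,:,::-1];s=robot.capture("side")[:,:,::-1]
cv2.imwrite("pics/top7.png",t);cv2.imwrite("pics/side7.png",s)
cv2.imwrite("pics/c7.png",np.vstack([pad(crop(t,260,215,480,305,3.2),800,290),np.hstack([pad(crop(s,350,160,490,265,2.9),410,310),pad(crop(s,270,270,400,370,3),390,310)])]))
E
```

```text
(no output)
```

View pics/c7.png

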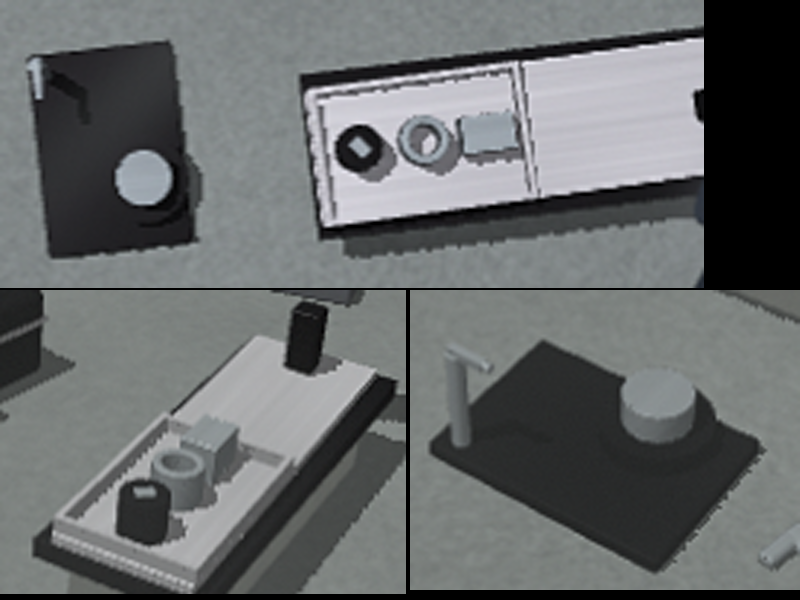

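```bash
python3 - <<'E'
from m import *
E
cat > n.py <<'E'
from h import *
def o(x0,y0,s,pts): return [(x0+(x+.5)/s-.5,y0+(y+.5)/s-.5) for x,y in pts]
f=lambda a:np.round(np.array(a)*1000,1).tolist()
B=lambda p,z:onz("top",o(260,215,3.2,p),z)
tr=np.array([.522,-.101,0]);u=np.array([.993,.117,0]);v=np.array([-.117,.993,0])
for n,p,z in(("mount",(360,147),.096),("tube",(423,140),.094),("bar",(489,132),.094)):
    P=B([p],z)[0];print(n,f(P),"tray",f([(P-tr)@u,(P-tr)@v]))
S=lambda p,z:onz("side",o(270,270,3,p),z)
print("tip side",f(S([(80,78)],.0705)),"disc",f(S([(247,98)],.04)))
# transitions along centre line of the board, top and side, initial pics: search white edge
def prof(im,n,p0,d,z,rng):
    g=cv2.cvtColor(im,cv2.COLOR_BGR2GRAY).astype(np.float32)
    P=np.array([p0+d*t for t in rng]);P[:,2]=z
    q=proj(n,P).astype(np.float32)
    return cv2.remap(g,q[:,:1],q[:,1:],cv2.INTER_LINEAR).ravel()
if __name__=="__main__":
    t=cv2.imread("pics/top7.png")
    for off in(-.03,0,.03):
        r=np.arange(.05,.095,.0025);print(off,list(zip((r*1000).round(1),prof(t,"top",tr+u*off,v,.068,r).round())))
E
python3 n.py
```

```text
mount [[619.6, 281.4, 28.0]] [[622.4, 281.9, 28.0]]
tube [[532.4, 288.8, 26.0]] [[534.8, 290.5, 26.0]]
bar [[459.2, 324.0, 26.0], [442.4, 307.8, 26.0], [420.0, 329.9, 26.0], [436.8, 347.6, 26.0]] [439.6, 327.3, 26.0] [23.4, 31.5, 24.4, 32.5] [np.float64(-135.9), np.float64(135.3), np.float64(46.5), np.float64(-46.4)]
bar [[461.1, 325.8, 26.0], [445.2, 310.4, 26.0], [420.5, 333.2, 26.0], [437.3, 348.4, 26.0]] [441.0, 329.5, 26.0] [22.1, 33.6, 22.7, 32.9] [np.float64(-136.0), np.float64(137.3), np.float64(42.3), np.float64(-43.7)]
stage out/in [[566.2, -23.3, 60.0], [457.6, -35.4, 60.0], [601.4, -318.1, 60.0]]
board inner [[593.7, -312.7, 68.0], [503.1, -322.9, 68.0]]
board outer lower/up wall [[553.4, -25.6, 78.0], [465.3, -36.3, 78.0], [556.0, -29.5, 78.0]]
post top c [[547.4, -284.4, 113.0]]
disc [[498.8, 80.9, 40.0]] [[501.6, 82.5, 40.0]]
pointer tip top [[551.2, 148.3, 70.5]]
base corners [[583.4, 163.7, 10.0], [594.6, 64.6, 10.0], [456.9, 47.0, 10.0], [445.6, 146.3, 10.0]]
mount [516.6, -59.0, 96.0] tray [-0.4, 42.4]
tube [521.3, -99.5, 94.0] tray [-0.5, 1.6]
bar [526.4, -141.8, 
[... 1499 characters left out ...]
(np.float64(50.0), np.float32(202.0)), (np.float64(52.5), np.float32(203.0)), (np.float64(55.0), np.float32(203.0)), (np.float64(57.5), np.float32(206.0)), (np.float64(60.0), np.float32(167.0)), (np.float64(62.5), np.float32(99.0)), (np.float64(65.0), np.float32(150.0)), (np.float64(67.5), np.float32(194.0)), (np.float64(70.0), np.float32(173.0)), (np.float64(72.5), np.float32(106.0)), (np.float64(75.0), np.float32(103.0)), (np.float64(77.5), np.float32(142.0)), (np.float64(80.0), np.float32(137.0)), (np.float64(82.5), np.float32(133.0)), (np.float64(85.0), np.float32(132.0)), (np.float64(87.5), np.float32(133.0)), (np.float64(90.0), np.float32(137.0)), (np.float64(92.5), np.float32(141.0))]
```

The robot's xy agrees with the camera to about 1 mm. All three specimens stand in the tray at y of about +42, +2 and -41, and the slide needed is about 173 mm at yaw 0.119. Next I grip the post.

Call:
{"method": "servo_tool", "body": {
  "series": [
    [0.6, 0, 0, -0.6, 0],
    [0.6, 0, 0, -1.2, 0],
    [0.6, 0, 0, -1.5, 0],
    [0.6, 0, 0, -1.65, 0],
    [0.6, 0, 0, -1.65, 0],
    [0, 0, 0, -1.65, 0],
    [0, 0, 0, -1.65, 0],
    [0, 0, 0, -1.65, 0]
  ],
  "force": 80
}}

```text
t: 27.62
position: [0.5452, -0.2918, 0.0815]
tool_rot: [0.664, 0.747, 0.0, 0.001]
contact_force: [-0.7, 1.5, 7.3]
width: 0.213
grip_force: 79.3
```

Call:
{"method": "servo_tool", "body": {
  "series": [
    [0, 0, 0, 0, 0],
    [0, 0, 0, 0, 0],
    [0, 0, 0, 0, 0],
    [0, 0, 0, -0.02, 0],
    [0, 0, 0, -0.03, 0],
    [0, 0, 0, -0.03, 0]
  ]
}}

```text
t: 28.38
position: [0.5453, -0.2917, 0.0814]
tool_rot: [0.664, 0.747, 0.0, 0.001]
contact_force: [-6.4, 5.2, 21.2]
width: 0.217
grip_force: 81.4
```

Call:
{"method": "servo_tool", "body": {
  "series": [
    [0, -0.01, 0.05, 0, 0],
    [0, -0.02, 0.15, 0, 0],
    [0, -0.03, 0.3, 0, 0],
    [0, -0.055, 0.45, 0, 0],
    [0, -0.07, 0.6, 0, 0],
    [0, -0.09, 0.75, 0, 0],
    [0, -0.107, 0.9, 0, 0],
    [0, -0.119, 1.0, 0, 0]
  ]
}}

```text
t: 29.38
position: [0.5407, -0.244, 0.0814]
tool_rot: [0.665, 0.747, -0.0, 0.004]
contact_force: [1.2, -13.1, 10.9]
width: 0.217
grip_force: 80.0
```

```bash
cat > e.py <<'E'
from n import *
import sys
D=float(sys.argv[1]);t=robot.capture("top")[:,:,::-1];cv2.imwrite(f"pics/slide{D}.png",t);ob=robot.observe();print(ob["position"].round(4),ob["contact_force"].round(1))
for off in(-.03,.03):
    r=np.arange(.0713+D-.02,.0713+D+.02,.001);a=prof(t,"top",tr+u*off,v,.066,r)
    print(off,[(round(1000*(x-.0713),0),int(y)) for x,y in zip(r,a)][::2])
E
python3 e.py 0.05 | tail -3
```

```text
[ 0.5407 -0.2435  0.0814] [ 0.5 -8.8 11.5]
-0.03 [(np.float64(30.0), 219), (np.float64(32.0), 220), (np.float64(34.0), 222), (np.float64(36.0), 219), (np.float64(38.0), 185), (np.float64(40.0), 135), (np.float64(42.0), 191), (np.float64(44.0), 214), (np.float64(46.0), 191), (np.float64(48.0), 147), (np.float64(50.0), 144), (np.float64(52.0), 148), (np.float64(54.0), 147), (np.float64(56.0), 145), (np.float64(58.0), 144), (np.float64(60.0), 143), (np.float64(62.0), 143), (np.float64(64.0), 143), (np.float64(66.0), 143), (np.float64(68.0), 143), (np.float64(70.0), 143)]
0.03 [(np.float64(30.0), 214), (np.float64(32.0), 215), (np.float64(34.0), 216), (np.float64(36.0), 208), (np.float64(38.0), 167), (np.float64(40.0), 142), (np.float64(42.0), 179), (np.float64(44.0), 215), (np.float64(46.0), 208), (np.float64(48.0), 177), (np.float64(50.0), 134), (np.float64(52.0), 142), (np.float64(54.0), 144), (np.float64(56.0), 147), (np.float64(58.0), 143), (np.float64(60.0), 140), (np.float64(62.0), 140), (np.float64(64.0), 140), (np.float64(66.0), 142), (np.float64(68.0), 145), (np.float64(70.0), 144)]
```

Call:
{"method": "servo_tool", "body": {
  "series": [
    [0, -0.01, 0.1, -0.02, 0],
    [0, -0.025, 0.2, -0.02, 0],
    [0, -0.04, 0.35, -0.02, 0],
    [0, -0.06, 0.5, -0.02, 0],
    [0, -0.077, 0.65, -0.02, 0],
    [0, -0.095, 0.8, -0.02, 0],
    [0, -0.113, 0.95, -0.02, 0],
    [0, -0.119, 1.0, -0.02, 0]
  ]
}}

```text
t: 30.42
position: [0.5359, -0.1948, 0.0814]
tool_rot: [0.664, 0.747, 0.0, 0.005]
contact_force: [2.1, -17.6, 18.4]
width: 0.218
grip_force: 81.1
```

Call:
{"method": "servo_tool", "body": {
  "series": [
    [0, -0.01, 0.1, 0, 0],
    [0, -0.025, 0.2, 0, 0],
    [0, -0.04, 0.35, 0, 0],
    [0, -0.06, 0.5, 0, 0],
    [0, -0.077, 0.65, 0, 0],
    [0, -0.095, 0.8, 0, 0],
    [0, -0.113, 0.95, 0, 0],
    [0, -0.119, 1.0, 0, 0]
  ]
}}

```text
t: 31.42
position: [0.5302, -0.1446, 0.0814]
tool_rot: [0.664, 0.747, 0.001, 0.005]
contact_force: [1.6, -17.4, 20.4]
width: 0.215
grip_force: 81.5
```

```bash
python3 e.py 0.15 | tail -3
```

```text
[ 0.5302 -0.1444  0.0814] [  0.9 -14.3  20.6]
-0.03 [(np.float64(130.0), 222), (np.float64(132.0), 222), (np.float64(134.0), 225), (np.float64(136.0), 212), (np.float64(138.0), 162), (np.float64(140.0), 128), (np.float64(142.0), 159), (np.float64(144.0), 207), (np.float64(146.0), 210), (np.float64(148.0), 127), (np.float64(150.0), 28), (np.float64(152.0), 37), (np.float64(154.0), 40), (np.float64(156.0), 41), (np.float64(158.0), 41), (np.float64(160.0), 42), (np.float64(162.0), 42), (np.float64(164.0), 41), (np.float64(166.0), 42), (np.float64(168.0), 43)]
0.03 [(np.float64(130.0), 211), (np.float64(132.0), 212), (np.float64(134.0), 212), (np.float64(136.0), 215), (np.float64(138.0), 190), (np.float64(140.0), 123), (np.float64(142.0), 138), (np.float64(144.0), 198), (np.float64(146.0), 200), (np.float64(148.0), 132), (np.float64(150.0), 65), (np.float64(152.0), 52), (np.float64(154.0), 54), (np.float64(156.0), 53), (np.float64(158.0), 53), (np.float64(160.0), 52), (np.float64(162.0), 51), (np.float64(164.0), 50), (np.float64(166.0), 50), (np.float64(168.0), 49)]
```

```bash
python3 - <<'E' | tail -12
from n import *
ims={n:robot.capture(n)[:,:,::-1] for n in C}
r=np.arange(.0713+.158,.0713+.192,.002)
print((1000*(r-.0713)).round().astype(int).tolist())
for n in C:
    for off in(.054,.057,.060,.064,.068): print(n,off,prof(ims[n],n,tr+u*off,v,.072,r).astype(int).tolist())
E
```

```text
tip side [[553.0, 148.3, 70.5]] disc [[503.8, 79.5, 40.0]]
[158, 160, 162, 164, 166, 168, 170, 172, 174, 176, 178, 180, 182, 184, 186, 188, 190]
top 0.054 [44, 44, 42, 42, 42, 41, 39, 37, 36, 38, 56, 108, 139, 137, 137, 136, 138]
top 0.057 [43, 43, 42, 41, 41, 39, 57, 107, 136, 96, 68, 118, 145, 140, 139, 139, 139]
top 0.06 [31, 42, 42, 42, 41, 38, 61, 125, 158, 105, 65, 114, 140, 138, 138, 138, 137]
top 0.064 [19, 17, 21, 26, 33, 35, 70, 136, 166, 120, 90, 115, 134, 134, 138, 139, 139]
top 0.068 [18, 17, 17, 21, 32, 41, 80, 151, 183, 133, 97, 130, 138, 138, 143, 146, 145]
side 0.054 [142, 142, 138, 137, 138, 138, 138, 138, 139, 138, 139, 141, 142, 141, 138, 135, 134]
side 0.057 [138, 135, 133, 134, 138, 139, 139, 134, 117, 112, 124, 138, 139, 139, 136, 133, 134]
side 0.06 [137, 136, 135, 137, 139, 138, 131, 122, 134, 138, 122, 129, 138, 140, 139, 134, 119]
side 0.064 [133, 133, 135, 138, 139, 136, 133, 154, 150, 115, 117, 132, 136, 130, 101, 84, 91]
side 0.068 [136, 136, 137, 136, 134, 135, 144, 150, 142, 120, 118, 119, 91, 87, 92, 101, 109]
```

Call:
{"method": "servo_tool", "body": {
  "series": [
    [0, -0.01, 0.08, 0, 0],
    [0, -0.02, 0.18, 0, 0],
    [0, -0.035, 0.3, 0, 0],
    [0, -0.05, 0.42, 0, 0],
    [0, -0.06, 0.5, 0, 0],
    [0, -0.06, 0.51, 0, 0],
    [0, -0.06, 0.51, 0, 0],
    [0, -0.06, 0.51, 0, 0]
  ]
}}

```text
t: 32.58
position: [0.5273, -0.1192, 0.0814]
tool_rot: [0.664, 0.747, 0.001, 0.005]
contact_force: [1.1, -16.5, 21.8]
width: 0.216
grip_force: 81.7
```

```bash
cat > g.py <<'E'
from n import *
ob=robot.observe();print(ob["position"].round(4),ob["contact_force"].round(1),ob["t"])
ims={n:robot.capture(n)[:,:,::-1] for n in C};cv2.imwrite("pics/fin.png",ims["side"])
r=np.arange(.0713+.158,.0713+.192,.001)
print((1000*(r-.0713)).round().astype(int).tolist())
for off in(-.03,0,.03,.062): print("top",off,prof(ims["top"],"top",tr+u*off,v,.072 if off>.05 else .066,r).astype(int).tolist())
for off in(-.03,.03): print("side",off,prof(ims["side"],"side",tr+u*off,v,.060,r).astype(int).tolist())
r=np.arange(-.06,.06,.002);p=tr+v*.16
print("x edges",[(int(1000*a),int(b)) for a,b in zip(r,prof(ims["top"],"top",p,u,.078,r))if abs(a)>.038])
E
python3 g.py|tail -9
```

```text
[ 0.5273 -0.1192  0.0814] [  1.1 -16.5  21.8] 32.575
[158, 159, 160, 161, 162, 163, 164, 165, 166, 167, 168, 169, 170, 171, 172, 173, 174, 175, 176, 177, 178, 179, 180, 181, 182, 183, 184, 185, 186, 187, 188, 189, 190, 191]
top -0.03 [222, 223, 224, 207, 188, 150, 111, 103, 100, 125, 159, 190, 216, 214, 188, 148, 84, 36, 35, 41, 70, 100, 120, 139, 139, 137, 135, 133, 134, 136, 137, 138, 138, 138]
top 0 [51, 61, 102, 143, 158, 171, 144, 110, 117, 126, 151, 178, 199, 217, 213, 188, 146, 84, 45, 51, 61, 85, 109, 124, 139, 139, 140, 139, 138, 136, 135, 134, 133, 133]
top 0.03 [215, 216, 217, 219, 218, 199, 181, 143, 105, 120, 140, 168, 197, 207, 206, 185, 145, 101, 60, 41, 62, 85, 108, 129, 133, 137, 138, 140, 140, 140, 140, 139, 137, 136]
top 0.062 [21, 20, 21, 27, 32, 37, 41, 41, 40, 39, 37, 48, 67, 94, 130, 155, 156, 150, 110, 73, 81, 91, 112, 132, 134, 132, 133, 135, 136, 136, 137, 137, 137, 137]
side -0.03 [131, 132, 133, 131, 130, 137, 163, 188, 173, 153, 141, 137, 137, 120, 94, 63, 47, 41, 41, 42, 42, 42, 41, 42, 41, 41, 41, 41, 41, 42, 42, 42, 42, 42]
side 0.03 [134, 133, 132, 132, 132, 140, 157, 175, 174, 167, 155, 144, 139, 128, 109, 84, 61, 44, 46, 47, 48, 48, 48, 48, 48, 48, 47, 47, 46, 46, 45, 45, 46, 45]
x edges [(-60, 69), (-57, 67), (-55, 67), (-53, 69), (-51, 73), (-49, 75), (-47, 44), (-45, 45), (-43, 138), (-41, 215), (-39, 214), (38, 142), (40, 92), (42, 166), (44, 204), (46, 123), (48, 58), (50, 57), (52, 59), (54, 61), (56, 61), (58, 63)]
```

```bash
python3 -c "
from bench import robot
print(robot.close_job())"
```

```text
the job is handed in; nothing more can be done
None
```

I handed the job in at about 33 s. By camera, the mount, tube and bar stood on the tray floor before the slide, and the board's outer edge then measured within about 1 mm of the pointer. The gripper still holds the post with about 80 N, pressing down about 20 N. The hand-in returned no verdict.

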